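# Sweep screw-post caps through the gate of a binder's sorting board

## Task

With the fingertips, push the three brass caps lying on the wooden sorting board through the narrow gate so that they drop into the slot behind it, one at a time, each one down in the slot before the next goes through. Only push them along the board, do not pick any of them up, and leave the thread spool, the paste jar and the bone folder where they stand. Finish with all three caps lying still in the slot and the hand clear.

Things in the scene. Friction and masses are not known exactly. Their poses are not given: they have to be found in the camera images.
- tray: fixed dark wooden sorting board, light wood gate. Origin on the bench surface under the board; x points across the board to the gate, z up. The flat board spans x -130 to 66 mm, y -130 to 130 mm; top 70 mm above the origin; no rims. A 16 mm higher panel stands along its far edge (x 66 to 74 mm), with the gate in its middle. The board ends at x = 66 mm: a cap tips down once its centre is pushed past there
- gate (a point): middle of the gate, on the edge of the drop: board point (66, 0) mm, at the height of the board top (70 mm above the bench). The gate is a 36 mm wide opening (y -18 to 18 mm) in the panel. Two guide cheeks, 16 mm high, 6 mm thick, lead into it at 45 degrees, inner faces from (26, +-58) mm to (66, +-18) mm
- slot (a point): centre of the slot's blue floor, 5 mm above the bench (65 mm below the board top). The slot is an open-topped wooden box behind the gate, inside x 74 to 122 mm and y -40 to 40 mm of the board's frame, walls up to 86 mm above the bench
- cap0: brass screw-post cap for bookbinding: a plain round disc, 26 mm diameter, 10 mm high, about 25 g, with a dark line across its top; starts lying flat on the board, slides easily. Origin at its centre, 5 mm above its underside; z is the disc's axis. The three caps are alike
- cap1: brass screw-post cap for bookbinding: a plain round disc, 26 mm diameter, 10 mm high, about 25 g, with a dark line across its top; starts lying flat on the board, slides easily. Origin at its centre, 5 mm above its underside; z is the disc's axis. The three caps are alike
- cap2: brass screw-post cap for bookbinding: a plain round disc, 26 mm diameter, 10 mm high, about 25 g, with a dark line across its top; starts lying flat on the board, slides easily. Origin at its centre, 5 mm above its underside; z is the disc's axis. The three caps are alike
- spool: small white spool of red thread, 28 mm diameter, 32 mm high, standing loose on the board in a far corner behind one of the guide cheeks; origin at the centre of its underside, z up. To be left alone
- jar: white paste jar with blue lid, 66 mm diameter, 75 mm high, standing on the bench beside the board; origin at the centre of its underside. To be left alone
- folder: white bone folder, a flat bar 161 x 22 x 8 mm, lying on the bench beside the board; origin on its underside, near the middle; its length is along x. To be left alone
Things that resemble listed ones, but are neither listed nor needed, are in the scene too. Leave any turquoise look-alike of the cap0 alone. What is shaped like the cap1 but green is not meant.

How it is judged:
By the outcome, as a careful person would: the job done as asked, in the order asked, and still so for the second after the job is handed in, with the robot touching nothing.
It also fails if it takes over 67 s, if anything falls off the work surface, if the arm or the gripper's body presses on something with over 40 N, if the wrist force passes 120 N, or if a joint passes its speed limit or range.

## Robot

A 7-joint arm with a two-finger parallel gripper is mounted at the origin on the work surface. World frame = base frame: x ahead of the robot, y to its left, z up, the work surface at z = 0. Lengths are in m, angles in degrees, forces in N, time in s.
With the tool pointing down it reaches from about 0.4 to 0.925 m from the base axis. Payload 5.6 kg.
Tool frame: the origin (TCP) lies between the finger pads; the fingertips stand 11 mm ahead of it and the grasp point (between the pads) lies 8 mm behind it (tip_extent is the distance from the TCP to the fingertips, in m); z points along the fingers, y is the direction in which the jaws open and shut (so a half turn about z gives the same grasp; the last joint's range is limited). The gripper opens to 85 mm and grips with 20 to 120 N. Pads are 22 mm wide; open, the fingers measure 114 mm over their backs; the gripper's body (76 mm by 85 mm) begins 54 mm behind the grasp point. The pads swing forward as they close: fully open they stand 13 mm farther back than shut.
Start: joints at [65.374, 26.786, -0.665, 91.828, 0.344, 61.387, -3.226], TCP at [0.245, -0.602, 0.242] pointing down, gripper open.
Joint ranges: [-144.91, 144.91], [-17.63, 115.5], [-89.93, 88.59], [15.96, 139.68], [-74.01, 254.01], [8.47, 105.57], [-167.45, 167.45]. Speed limits (degrees/s): [147.25, 147.25, 180, 180, 180, 180, 180].

## Interface

Orientations are given as [roll, pitch, yaw] about the fixed x, y, z axes, in that order (R = Rz(yaw) Ry(pitch) Rx(roll)).
In Python, from plant import * gives the robot as it stands. The module is installed in compiled form; this text tells all that it offers.
- The arm moves only by the tool drive_tool, never from a script. Its argument "increments" is a list of rows, each a list of 7 numbers: the turn, a rotation vector about the tool's x, y, z in degrees, then the shift along the tool's x, y, z in mm, then the finger opening in mm, from 0 to 85.4. In form: [[ax, ay, az, x, y, z, jaw], ...]. A call has 1 to 12 rows; each row is the pose to reach, as a shift and turn from the pose commanded when the call began, along the tool's axes at that moment; what a row does not reach only later rows make up. A row lasts 1/12 s, in which the tool goes at most 41.7 mm and 7.16 degrees, less where a joint would pass 70% of its speed; a pose out of reach is approached as far as the arm can. A call with a gripper value outside its range is refused whole. The fingers move at their own pace and stop on an object; the grip force is fixed at half the most. Time passes only in rows, so rows that repeat a pose let the fingers close. It gives the time, the measured TCP pose, the force and the opening at its end, in the units of the state.
- get_state(): the state, without advancing time (a new reading comes with each control period).
- grab_frame(name): name is "scene" or "top"; returns a dict with "pixels" (420x560x3 uint8, red, green, blue), "z_map" (420x560 float32, m along the optical axis (not along the pixel's ray), 0 where there is no reading), "K" (3x3 intrinsics, pixels), "R" (3x3) and "t" (3): a world point X has camera coordinates R X + t. Camera axes: x right, y down, z forward; pixel columns grow to the right and rows downward; lengths in m; the calibration is good to about 2 mm. A picture is of the moment at which its call begins.
- hand_in(): hands the job in, once; it reports no verdict.
The state is a dict: "clock": time; "joints": joint angles; "qd": joint speeds; "tau": joint torques, N m; "tool_pos": TCP position; "ee_rot": TCP orientation; "ft_force": force on the tool from outside, world axes, zero at the start; "moment": the same for the moment, N m; "opening": finger opening in m.
Only numpy, scipy, OpenCV 4.12 (cv2) and the standard library are available. Lean on these libraries where they do the work, as an engineer would, in place of code of your own. Each camera call takes 0.05 s, during which the arm holds its last target. There are 200 camera calls.

## Working session

There is one attempt and no reset: what is moved stays moved. The work goes in short steps, Python scripts to look and compute and a tool call to move; the robot and the scene stay as the last step left them, time stands still between calls to the robot, and variables do not carry over. Pictures are saved under pics/ and viewed, about 8 in all and at most 12, crops included, and the job is handed in when it is done.

Besides the shell and the picture viewer there is one more tool, called after "Request:" as a command line: name --pt "numbers of a row" for each row, then --argument value for the rest. drive_tool: Moves the arm, as the interface text tells. Its arguments: {"type":"object","properties":{"increments":{"type":"array"}},"required":["increments"]}

```bash
mkdir -p pics
python3 - <<'E'
from plant import *
import cv2,numpy as np
s=get_state();print(s)
for n in("scene","top"):
    f=grab_frame(n);cv2.imwrite(f"pics/{n}0.png",f["pixels"][:,:,::-1]);np.savez(f"{n}0.npz",**f);print(n,f["K"],f["R"],f["t"])
E
```

```text
{'clock': 0.0, 'joints': array([65.37679884, 26.83684823, -0.66478399, 91.8813559 ,  0.34252425,
       61.38649541, -3.22754303]), 'qd': array([-0.04388748, -0.07090268,  0.05643088,  0.03251264,  0.09842102,
       -0.02419142,  0.06380736]), 'tau': array([ 1.60674665e-05, -5.32370102e+01,  2.09834380e-02, -2.51303512e+01,
        1.12735262e-02,  7.60477153e-03, -7.20458786e-06]), 'tool_pos': array([ 0.24490898, -0.60151003,  0.24132556]), 'ee_rot': array([-1.79897464e+02,  6.06705531e-03,  2.21534274e+01]), 'ft_force': array([-0.39469927,  0.30655078,  0.11457   ]), 'moment': array([0.01607403, 0.00718869, 0.0177607 ]), 'opening': 0.08548781485912478}
scene [[435.62644925   0.         283.12144055]
 [  0.         435.62644925 213.41649943]
 [  0.           0.           1.        ]] [[-0.58717616  0.80929095 -0.0165019 ]
 [ 0.49719719  0.34450115 -0.7963127 ]
 [-0.63876374 -0.47578053 -0.60466005]] [ 0.27131741 -0.21098057  1.22020652]
top [[399.68191976   0.         283.55434219]
 [  0.         399.68191976 211.21749052]
 [  0.           0.           1.        ]] [[ 0.00811219 -0.99962749  0.02605916]
 [-0.99267515 -0.01119171 -0.12029457]
 [ 0.12054141 -0.02489243 -0.99239616]] [0.04683432 0.49228223 0.79212821]
```

View pics/scene0.png

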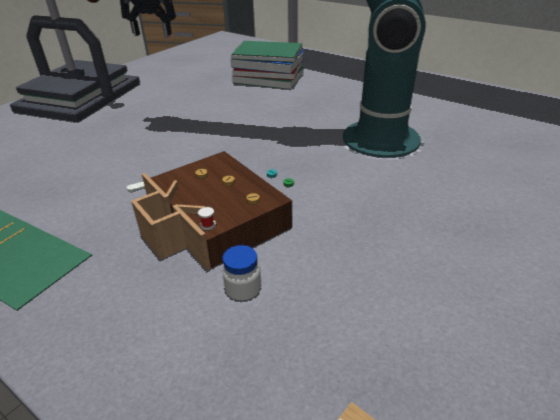

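View pics/top0.png

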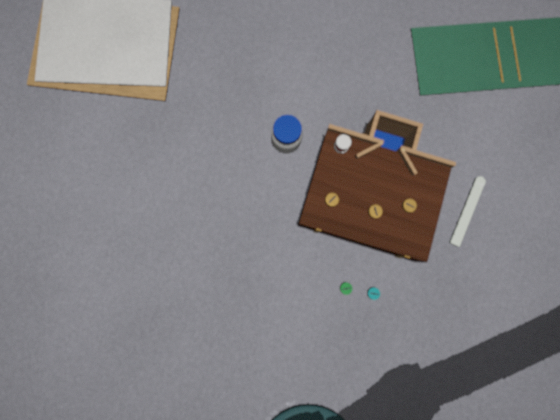

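The scene view shows the board with three brass caps. In the top view the brass caps are at (332,199), (376,211) and (410,206). The green look-alike (346,288) and the turquoise one (374,294) lie on the bench. The spool is at (343,144), the jar at (287,130), the folder at (468,212) and the gate near (388,150).

```bash
cat > h.py <<'E'
import cv2,numpy as np
def ray(f,uv,z):
    uv=np.atleast_2d(np.asarray(uv,float));d=np.c_[uv,np.ones(len(uv))]@np.linalg.inv(f["K"]).T@f["R"]
    c=-f["R"].T@f["t"];return c+d*((z-c[2])/d[:,2])[:,None]
def cloud(f):
    v,u=np.mgrid[:420,:560];z=f["z_map"];p=np.stack([u*z,v*z,z],-1)@np.linalg.inv(f["K"]).T
    return (p-f["t"])@f["R"]
def caps(f,z=.08,lo=(18,90,90),hi=(32,255,255)):
    h=cv2.cvtColor(f["pixels"],cv2.COLOR_RGB2HSV);m=cv2.inRange(h,lo,hi)
    m=cv2.morphologyEx(m,cv2.MORPH_CLOSE,np.ones((3,3),np.uint8))
    n,l,st,c=cv2.connectedComponentsWithStats(m)
    return [(c[i].round(1),st[i][2:],ray(f,c[i],z)[0]) for i in range(1,n) if st[i][4]>25]
E
python3 - <<'E'
from h import *
f=dict(np.load("top0.npz"));P=cloud(f);z=P[...,2];ok=f["z_map"]>0
for c in caps(f):print(c)
roi=np.zeros(z.shape,bool);roi[100:270,290:470]=1
m=ok&roi&(abs(z-.07)<.005);q=P[m];print("top z",np.median(q[:,2]))
r=cv2.minAreaRect((q[:,:2]*1000).astype(np.float32));print(r,cv2.boxPoints(r))
m=ok&roi&(abs(z-.086)<.005);print("panel",m.sum())
h=cv2.cvtColor(f["pixels"],cv2.COLOR_RGB2HSV)
for n,lo,hi in(("blue",(100,120,60),(125,255,255)),):
    k,l,st,c=cv2.connectedComponentsWithStats(cv2.inRange(h,lo,hi))
    for i in range(1,k):
        if st[i][4]>20:print(n,c[i],st[i],np.median(P[l==i],0))
for u,v in((332,199),(376,211),(410,206),(343,142),(388,141)):print(u,v,h[v,u],P[v,u])
cv2.imwrite("pics/crop0.png",cv2.resize(f["pixels"][100:270,290:490,::-1],None,fx=4,fy=4,interpolation=cv2.INTER_CUBIC)[:600])
E
```

```text
(array([172.6,  29.6]), array([ 10,  54, 223], dtype=int32), array([0.85310423, 0.28042139, 0.08      ]))
(array([515. ,  52.7]), array([ 11,  53, 112], dtype=int32), array([ 0.81937697, -0.42055662,  0.08      ]))
(array([497.8,  54.5]), array([ 10,  53, 104], dtype=int32), array([ 0.81459128, -0.38447216,  0.08      ]))
(array([103.2,  85.9]), array([ 139,   70, 1129], dtype=int32), array([0.73122556, 0.41178515, 0.08      ]))
(array([331.5, 199.3]), array([ 14,  14, 150], dtype=int32), array([ 0.5099938 , -0.03986125,  0.08      ]))
(array([409.2, 205. ]), array([ 14,  13, 148], dtype=int32), array([ 0.50047702, -0.19160767,  0.08      ]))
(array([375.1, 211.1]), array([ 15,  14, 151], dtype=int32), array([ 0.48786911, -0.12464995,  0.08      ]))
top z 0.0698627646436354
((560.2313232421875, -101.44110107421875), (338.45819091796875, 259.2232360839844), 73.55799102783203) [[ 388.02054  -227.06396 ]
 [ 636.6433   -300.43573 ]
 [ 732.44214    24.181763]
 [ 483.81934    97.55353 ]]
panel 1253
blue [286.88244767 128.90499195] [274 115  27  29 621] [0.65094091 0.04729673 0.07487916]
blue [389.89123867 139.918429  ] [375 130  29  21 331] [ 0.65430675 -0.17999299  0.00482725]
332 199 [ 18  91 135] [ 0.5106992  -0.04106638  0.07906953]
376 211 [ 19 100 140] [ 0.48803101 -0.12627862  0.08030828]
410 206 [ 19 112 150] [ 0.49863517 -0.19315745  0.07991912]
343 142 [ 23   5 202] [ 0.61820258 -0.05968596  0.10138444]
388 141 [109 193 161] [ 0.65165958 -0.17555625  0.00370807]
```

View pics/crop0.png

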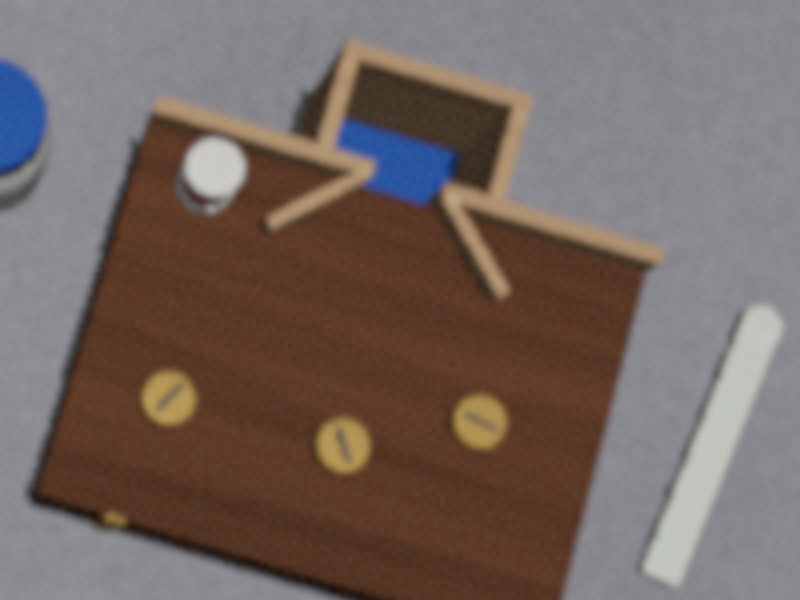

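Run:
```python
from h import *
f=dict(np.load("top0.npz"));P=cloud(f);z=P[...,2]
h=cv2.cvtColor(f["pixels"],cv2.COLOR_RGB2HSV)
roi=np.zeros(z.shape,np.uint8);roi[100:270,290:470]=1
m=((h[...,0]<25)|(h[...,0]>165))&(h[...,1]>90)&(abs(z-.07)<.006)
m=m.astype(np.uint8)*roi
m=cv2.morphologyEx(m,cv2.MORPH_OPEN,np.ones((3,3),np.uint8))
k,l,st,c=cv2.connectedComponentsWithStats(m);i=1+st[1:,4].argmax();print(st[i])
v,u=np.nonzero(l==i);q=ray(f,np.c_[u,v],.07)[:,:2]*1000
r=cv2.minAreaRect(q.astype(np.float32));print(r,cv2.boxPoints(r))
# panel+slot+cheek tops at z .086
m=((abs(z-.086)<.005)&(roi>0)&(h[...,1]>60)).astype(np.uint8)
v,u=np.nonzero(m);w=ray(f,np.c_[u,v],.086)[:,:2]*1000
b=cv2.boxPoints(r);a=np.deg2rad(r[2]);
# axis candidates: board x points to +world x
ax=[np.array([np.cos(a),np.sin(a)]),np.array([-np.sin(a),np.cos(a)])]
X=max([s*e for e in ax for s in(1,-1)],key=lambda e:e[0]);Y=np.array([-X[1],X[0]])
px,py=q@X,q@Y;print("x ext",np.percentile(px,[0,.5,99.5,100]),"y",np.percentile(py,[0,.5,99.5,100]))
wx,wy=w@X,w@Y;print("wood x",np.percentile(wx,[1,99]),"y",np.percentile(wy,[1,99]))
x0=np.percentile(px,.3)+130;y0=(np.percentile(py,.5)+np.percentile(py,99.5))/2
yaw=np.arctan2(X[1],X[0]);O=X*x0+Y*y0
np.save("b.npy",[*O,yaw]);print("O",O,"yaw",np.degrees(yaw))
loc=lambda p:((p@X)-x0,(p@Y)-y0)
print("wood loc x",np.percentile(wx,[1,99])-x0,"y",np.percentile(wy,[1,99])-y0)
sel=(wx-x0>66);print("gap: y near 0 at panel:",np.sort((wy-y0)[(wx-x0>66)&(wx-x0<75)&(abs(wy-y0)<35)]).round(0))
for c in caps(f):
    if c[1][2]<200 and c[1][0]<20 and c[0][1]>150:print("cap",c[0],np.round(loc(c[2][:2]*1000),1),c[2].round(4))
s=dict(np.load("scene0.npz"))
for c in caps(s):
    t=np.array(loc(c[2][:2]*1000))
    if abs(t).max()<140:print("scene cap",c[0],t.round(1),c[2].round(4))
```

```text
[  300   130   150   131 11872]
((521.4329833984375, -128.55064392089844), (257.9971008300781, 200.85958862304688), 73.6318359375) [[ 388.72067  -224.01901 ]
 [ 581.4396   -280.62292 ]
 [ 654.14526   -33.082275]
 [ 461.4264     23.521637]]
x ext [436.09652296 438.80475406 634.8297147  636.95610586] y [-105.39495247 -104.03474543  151.3050686   152.60214371]
wood x [495.95891435 697.83565763] y [-100.96209497  146.0004362 ]
O [ 552.06207561 -137.51389763] yaw -16.368164062500004
wood loc x [-72.48104423 129.39569906] y [-124.59725656  122.36527461]
gap: y near 0 at panel: [-35. -34. -34. -33. -33. -32. -32. -32. -31. -31. -30. -29. -29. -29.
 -28. -28. -27. -27. -26. -26. -25. -25. -24. -24. -23. -22. -22. -21.
 -21. -21. -20. -19. -19.  19.  19.  20.  20.  21.  21.  22.  22.  23.
  23.  24.  25.  25.  26.  27.  27.  28.  28.  29.  30.  30.  30.  31.
  31.  32.  33.  33.  34.  35.]
cap [331.5 199.3] [-67.9  81.8] [ 0.51   -0.0399  0.08  ]
cap [409.2 205. ] [-34.3 -66.4] [ 0.5005 -0.1916  0.08  ]
cap [375.1 211.1] [-65.2  -5.7] [ 0.4879 -0.1246  0.08  ]
scene cap [200.8 172. ] [-32.8 -62.5] [ 0.503  -0.1882  0.08  ]
scene cap [227.9 179. ] [-63.6  -1.5] [ 0.4906 -0.1211  0.08  ]
scene cap [252.3 197.2] [-65.8  86. ] [ 0.5132 -0.0365  0.08  ]
```

The three brass caps with dark lines are confirmed on the board (crop 170,398 / 343,445 / 480,422). The green and turquoise ones are off the board, so they are excluded. The gate gap comes out at ±18.5 mm, as specified. I'll cradle each cap between the two fingertips, about 12 mm apart, starting with the middle one.

```bash
cat > plan.py <<'E'
import sys,json,numpy as np
from scipy.spatial.transform import Rotation as Ro
from plant import get_state
b=np.load("b.npy");by=b[2];B=np.array([[np.cos(by),-np.sin(by)],[np.sin(by),np.cos(by)]])
O=b[:2]+B@np.array([.9,2.0])      # mean of both cameras
def plan(wps,s=None):
    """wps: rows (cap-centre x,y in board mm, gap, heading deg, tip height mm above bench): TCP is 22+gap behind"""
    s=s or get_state();R=Ro.from_euler("xyz",s["ee_rot"],degrees=True);p=s["tool_pos"]*1000
    for x,y,g,h,z in wps:
        t=np.array([x,y])-(22+g)*np.array([np.cos(np.radians(h)),np.sin(np.radians(h))])
        q=np.r_[O+B@t,z+11];Rt=Ro.from_euler("xyz",[180,0,h+np.degrees(by)],degrees=True)
        print((R.inv()*Rt).as_rotvec(degrees=True).round(1),R.inv().apply(q-p).round(1),"radius",np.hypot(*q[:2]).round(0))
def where():
    s=get_state();q=s["tool_pos"]*1000
    print("t",round(s["clock"],2),"tcp board",(B.T@(q[:2]-O)).round(1),"tip z",(q[2]-11).round(1),"head",(s["ee_rot"][2]-np.degrees(by)).round(1),"F",s["ft_force"].round(1),"open",round(s["opening"]*1000,1),"j",s["joints"].round(0))
E
python3 -c "
from plan import *
where();plan([(-65,-6,14,0,110),(-65,-6,14,0,73)])"
```

```text
t 0.1 tcp board [-164.8 -533.8] tip z 230.4 head 38.5 F [-0.4 -0.1 -0.2] open 85.6 j [65. 27. -1. 92.  0. 61. -3.]
[-0.1  0.  38.5] [ 378.7 -373.   121. ] radius 469.0
[-0.1  0.  38.5] [ 378.7 -372.9  158. ] radius 469.0
```

Request:
drive_tool --pt "0 0 38.5 378.7 -373 60 12" --pt "0 0 38.5 378.7 -373 60 12" --pt "0 0 38.5 378.7 -373 60 12" --pt "0 0 38.5 378.7 -373 60 12" --pt "0 0 38.5 378.7 -373 60 12" --pt "0 0 38.5 378.7 -373 60 12" --pt "0 0 38.5 378.7 -373 60 12" --pt "0 0 38.5 378.7 -373 60 12" --pt "0 0 38.5 378.7 -373 60 12" --pt "0 0 38.5 378.7 -373 60 12" --pt "0 0 38.5 378.7 -373 60 12" --pt "0 0 38.5 378.7 -373 60 12"

```text
clock: 1.1
tool_pos: [0.4405, -0.1465, 0.1863]
ee_rot: [180.0, 0.0, -16.4]
ft_force: [1.2, -0.2, -0.3]
opening: 0.012
```

```bash
python3 -c "
from plan import *
where();plan([(-65,-6,14,0,110),(-65,-6,14,0,73)])"
```

```text
t 1.1 tcp board [-105.5  -42. ] tip z 175.3 head 0.0 F [ 1.2 -0.2 -0.3] open 12.0 j [ 21.  14.  -8. 120.   3.  47. -94.]
[0. 0. 0.] [  4.5 -36.   65.3] radius 469.0
[0. 0. 0.] [  4.5 -36.1 102.3] radius 469.0
```

Request:
drive_tool --pt "0 0 0 4.5 -36 30 12" --pt "0 0 0 4.5 -36 65 12" --pt "0 0 0 4.5 -36 65 12" --pt "0 0 0 4.5 -36 65 12" --pt "0 0 0 4.5 -36 65 12"

```text
clock: 1.52
tool_pos: [0.455, -0.1162, 0.1223]
ee_rot: [180.0, -0.0, -16.4]
ft_force: [0.8, -0.2, 1.3]
opening: 0.0119
```

Run:
```python
from plan import *
from plant import *
import cv2
where();plan([(-65,-6,14,0,73)])
a=grab_frame("scene");t=grab_frame("top")
A=cv2.resize(a["pixels"][130:270,110:310,::-1],None,fx=3,fy=3)
T=cv2.resize(t["pixels"][100:270,290:490,::-1],None,fx=3,fy=3)[:420]
cv2.imwrite("pics/h1.png",cv2.resize(np.hstack([A,T]),(800,280)))
```

```text
t 1.52 tcp board [-100.1   -8.9] tip z 111.3 head -0.1 F [ 0.8 -0.2  1.3] open 11.9 j [  17.   20.   -8.  122.    5.   38. -100.]
[ 0.  -0.  -0.1] [-0.9 -2.9 38.3] radius 469.0
```

View pics/h1.png

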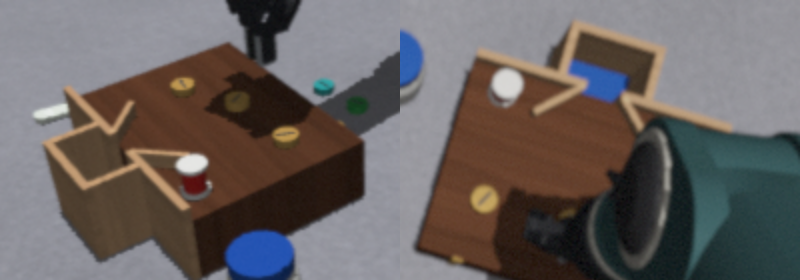

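The hand hovers behind the middle cap with the fingertips over the board's near edge (scene crop 262,55). I'll lower it and check before pushing.

Request:
drive_tool --pt "0 0 0 -1 -3 18 12" --pt "0 0 0 -1 -3 34 12" --pt "0 0 0 -1 -3 38 12" --pt "0 0 0 -1 -3 38 12" --pt "0 0 0 -1 -3 38 12"

```text
clock: 2.03
tool_pos: [0.4552, -0.1127, 0.0847]
ee_rot: [180.0, -0.1, -16.4]
ft_force: [-0.9, 0.3, 0.1]
opening: 0.0122
```

Run:
```python
from plan import *
from plant import *
import cv2
where();plan([(-65,-6,0,0,73),(0,0,0,0,73),(74,0,0,0,73)])
a=grab_frame("scene")
cv2.imwrite("pics/h2.png",cv2.resize(a["pixels"][130:250,130:310,::-1],None,fx=4,fy=4,interpolation=2))
```

```text
t 2.03 tcp board [-100.8   -5.5] tip z 73.7 head -0.0 F [-0.9  0.3  0.1] open 12.2 j [  16.   24.   -8.  123.    6.   33. -102.]
[ 0.  -0.1 -0. ] [13.8  0.5  0.7] radius 483.0
[ 0.  -0.1 -0. ] [78.8 -5.6  0.8] radius 548.0
[ 0.  -0.1 -0. ] [152.8  -5.6   0.9] radius 622.0
```

View pics/h2.png

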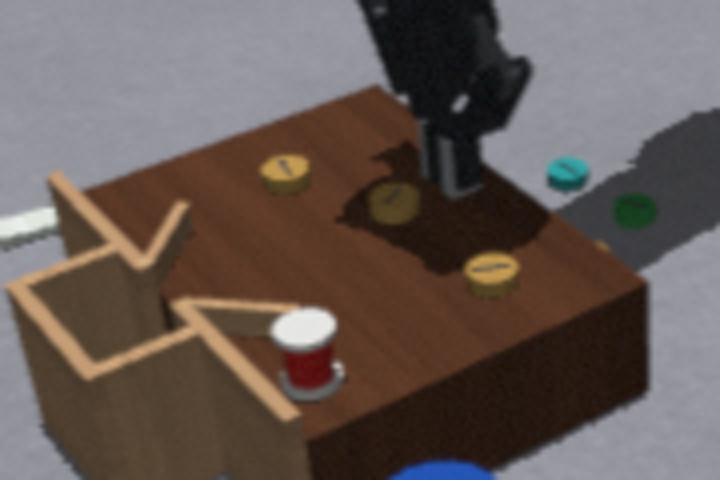

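The fingertips straddle the line behind the shaded cap (crop 392,203) with a small gap, and are aligned with it. Pushing now.

Request:
drive_tool --pt "0 0 0 5 0 0.5 12" --pt "0 0 0 10 0 0.5 12" --pt "0 0 0 15 0 0.5 12" --pt "0 0 0 21 -0.5 0.5 12" --pt "0 0 0 27 -1 0.5 12" --pt "0 0 0 33 -1.5 0.5 12" --pt "0 0 0 39 -2 0.5 12" --pt "0 0 0 45 -2.5 0.5 12" --pt "0 0 0 51 -3 0.5 12" --pt "0 0 0 57 -3.5 0.5 12" --pt "0 0 0 63 -4 0.5 12" --pt "0 0 0 69 -4.5 0.5 12"

```text
clock: 3.08
tool_pos: [0.5227, -0.1272, 0.083]
ee_rot: [180.0, 0.0, -16.3]
ft_force: [-0.2, -0.0, 0.3]
opening: 0.0122
```

Request:
drive_tool --pt "0 0 0 6 -0.5 0 12" --pt "0 0 0 12 -1 0 12" --pt "0 0 0 18 -1 0 12" --pt "0 0 0 24 -1 0 12" --pt "0 0 0 30 -1 0 12" --pt "0 0 0 35 -1 0 12" --pt "0 0 0 40 -1 0 12" --pt "0 0 0 44 -1 0 12" --pt "0 0 0 47 -1 0 12" --pt "0 0 0 49 -1 0 12" --pt "0 0 0 49 -1 0 12"

```text
clock: 4.0
tool_pos: [0.5698, -0.14, 0.083]
ee_rot: [180.0, -0.0, -16.3]
ft_force: [-0.4, 0.0, -0.7]
opening: 0.0121
```

Run:
```python
from plan import *
from plant import *
import cv2
where();plan([(66,0,0,0,73),(74,0,0,0,73)])
a=grab_frame("scene")
cv2.imwrite("pics/h3.png",cv2.resize(a["pixels"][130:250,130:310,::-1],None,fx=4,fy=4,interpolation=2))
```

```text
t 4.0 tcp board [16.8  0.6] tip z 72.0 head 0.0 F [-0.4  0.  -0.7] open 12.1 j [  16.   33.   -7.  107.    6.   41. -101.]
[ 0. -0.  0.] [27.2  0.6 -1. ] radius 614.0
[ 0. -0.  0.] [35.2  0.6 -1. ] radius 622.0
```

View pics/h3.png

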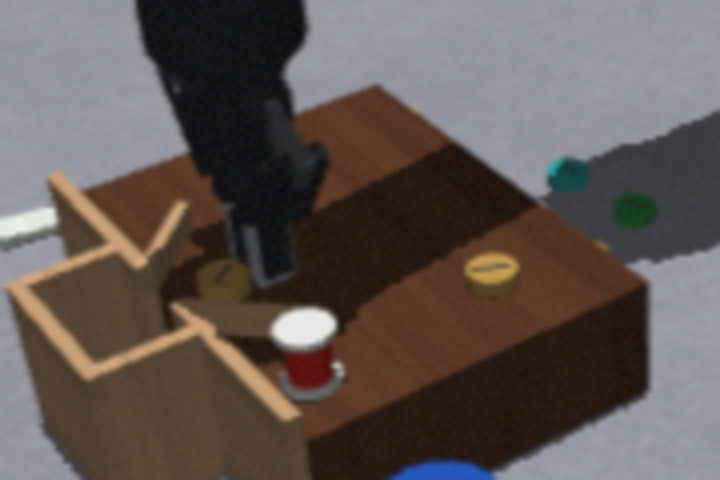

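The cap is at the gate mouth (crop 222,278), ahead of the fingers and in line. Now I'll push it through, then back off.

Request:
drive_tool --pt "0 0 0 3 0.5 -0.5 12" --pt "0 0 0 7 0.5 -0.5 12" --pt "0 0 0 11 0.5 -0.5 12" --pt "0 0 0 15 0.5 -0.5 12" --pt "0 0 0 19 0.5 -0.5 12" --pt "0 0 0 23 0.5 -0.5 12" --pt "0 0 0 27 0.5 -0.5 12" --pt "0 0 0 30 0.5 -0.5 12" --pt "0 0 0 33 0.5 -0.5 12" --pt "0 0 0 35 0.5 -0.5 12" --pt "0 0 0 35 0.5 -0.5 12" --pt "0 0 0 35 0.5 -0.5 12"

```text
clock: 5.05
tool_pos: [0.6029, -0.1502, 0.0835]
ee_rot: [180.0, 0.0, -16.3]
ft_force: [-0.1, -0.6, -0.4]
opening: 0.0125
```

Request:
drive_tool --pt "0 0 0 -5 0 0 12" --pt "0 0 0 -20 0 0 12" --pt "0 0 0 -45 0 -15 12" --pt "0 0 0 -70 0 -40 12" --pt "0 0 0 -70 0 -40 12" --pt "0 0 0 -70 0 -40 12"

```text
clock: 5.55
tool_pos: [0.5355, -0.1304, 0.125]
ee_rot: [180.0, -0.1, -16.3]
ft_force: [-0.2, -0.7, 0.2]
opening: 0.012
```

Run:
```python
from plan import *
from plant import *
import cv2
where()
a=grab_frame("scene");t=grab_frame("top")
A=cv2.resize(a["pixels"][130:270,110:310,::-1],None,fx=3,fy=3)
T=cv2.resize(t["pixels"][100:240,320:460,::-1],None,fx=3,fy=3)
o=np.hstack([A,T]);cv2.imwrite("pics/h4.png",cv2.resize(o,(800,int(800*o.shape[0]/o.shape[1]))))
plan([(-34,-66,14,58,110),(-34,-66,14,58,73)])
```

```text
t 5.55 tcp board [-18.8   0.1] tip z 114.0 head 0.0 F [-0.2 -0.7  0.2] open 12.0 j [  16.   26.   -8.  111.    5.   43. -101.]
[  0.  -0. -58.] [-34.9  96.5   2.5] radius 521.0
[  0.  -0. -58.] [-34.9  96.5  39.5] radius 521.0
```

View pics/h4.png

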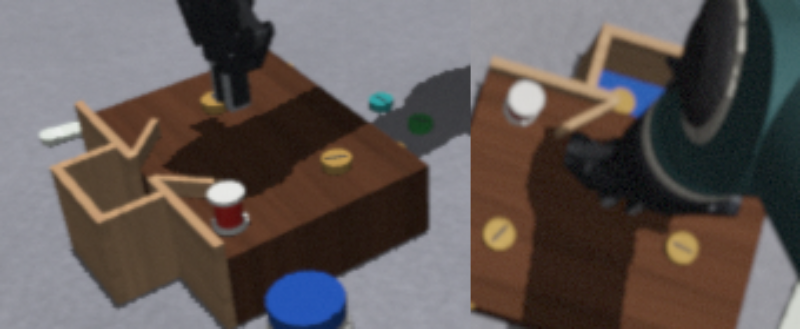

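The first cap lies on the slot's blue floor (right crop 622,100), and the other two haven't moved. Next is the right-hand cap.

Request:
drive_tool --pt "0 0 -7 -10 25 0 12" --pt "0 0 -14 -20 50 0 12" --pt "0 0 -21 -30 75 0 12" --pt "0 0 -28 -35 96.5 2 12" --pt "0 0 -35 -35 96.5 2 12" --pt "0 0 -42 -35 96.5 2 12" --pt "0 0 -49 -35 96.5 2 12" --pt "0 0 -56 -35 96.5 2 12" --pt "0 0 -58 -35 96.5 2 12" --pt "0 0 -58 -35 96.5 2 12" --pt "0 0 -58 -35 96.5 2 12" --pt "0 0 -58 -35 96.5 2 12"

```text
clock: 6.65
tool_pos: [0.475, -0.2134, 0.1209]
ee_rot: [-180.0, 0.0, 41.6]
ft_force: [-0.9, -0.5, 1.0]
opening: 0.0123
```

Run:
```python
from plan import *
from plant import *
from h import *
where();plan([(-34.3,-66.4,14,58,73),(-34.3,-66.4,0,58,73),(6,-1,0,58,73)])
t=grab_frame("top");P=cloud(t)
h=cv2.cvtColor(t["pixels"],cv2.COLOR_RGB2HSV)
for c in caps(t):
    if c[0][1]>110 and 300<c[0][0]<460:
        u,v=c[0].round().astype(int);print(c[0],c[1],"z",P[v,u,2],"board",(B.T@(c[2][:2]*1000-O)).round(1))
```

```text
t 6.65 tcp board [-53.4 -96.5] tip z 109.9 head 57.9 F [-0.9 -0.5  1. ] open 12.3 j [ 37.  26. -20. 114.  13.  42. -40.]
[-0.   0.  -0.1] [-0.3  0.3 36.9] radius 521.0
[-0.   0.  -0.1] [13.7  0.3 36.9] radius 527.0
[-0.   0.  -0.1] [90.5 -0.2 36.9] radius 564.0
[384.5 143.1] [ 8  9 55] z 0.014533889281210684 board [70.3 10.1]
[331.6 199.2] [ 14  14 152] z 0.08098505092444477 board [-68.6  79.7]
[407.9 207.6] [ 9  7 31] z 0.08057121771574231 board [-40.8 -67.2]
```

The slotted cap's top is at 14.5 mm, which matches 5 mm floor plus 10 mm cap, so it lies flat. I'll lower the hand and push the second cap to the board axis.

Request:
drive_tool --pt "0 0 0 0 0.5 18 12" --pt "0 0 0 0 0.5 34 12" --pt "0 0 0 0 0.5 37 12" --pt "0 0 0 0 0.5 37 12" --pt "0 0 0 5 0.5 37 12" --pt "0 0 0 10 0.5 37 12" --pt "0 0 0 15 0.5 37 12" --pt "0 0 0 20 0.5 37 12" --pt "0 0 0 26 0.5 37 12" --pt "0 0 0 32 0.5 37 12" --pt "0 0 0 38 0.5 37 12" --pt "0 0 0 44 0.5 37 12"

```text
clock: 7.7
tool_pos: [0.5087, -0.1839, 0.0846]
ee_rot: [180.0, -0.0, 41.7]
ft_force: [-1.2, -0.5, 0.4]
opening: 0.0119
```

Request:
drive_tool --pt "0 0 0 6 0 0 12" --pt "0 0 0 12 0 0 12" --pt "0 0 0 18 0 0 12" --pt "0 0 0 24 0 0 12" --pt "0 0 0 30 0 0 12" --pt "0 0 0 35 0 0 12" --pt "0 0 0 39 0 0 12" --pt "0 0 0 42 0 0 12" --pt "0 0 0 44 0 0 12" --pt "0 0 0 45 0 0 12" --pt "0 0 0 45 0 0 12" --pt "0 0 0 45 0 0 12"

```text
clock: 8.7
tool_pos: [0.5417, -0.1546, 0.0845]
ee_rot: [-180.0, 0.0, 41.6]
ft_force: [0.4, 0.5, 0.5]
opening: 0.0121
```

Run:
```python
from plan import *
from plant import *
from h import *
where();plan([(6,-1,g,h,73) for g,h in((0,58),(6,58),(6,44),(6,30),(6,15),(6,0),(0,0))])
a=grab_frame("scene")
for c in caps(a,.08,(15,60,40)):
    l=B.T@(c[2][:2]*1000-O)
    if abs(l).max()<130:print(c[0],c[1],l.round(1))
cv2.imwrite("pics/h5.png",cv2.resize(a["pixels"][130:250,130:310,::-1],None,fx=4,fy=4,interpolation=2))
```

```text
t 8.7 tcp board [ -6.1 -21.3] tip z 73.5 head 58.0 F [0.4 0.5 0.5] open 12.1 j [ 27.  32. -19. 109.  15.  41. -49.]
[-0.  0.  0.] [ 1.6 -0.5  0.5] radius 564.0
[-0.  0.  0.] [-4.4 -0.5  0.5] radius 561.0
[-0.  0. 14.] [-3.6 -7.3  0.5] radius 555.0
[-0.  0. 28.] [ -1.1 -13.7   0.5] radius 551.0
[-0.  0. 43.] [  3.1 -19.6   0.5] radius 549.0
[ 0.  0. 58.] [  8.8 -24.3   0.5] radius 548.0
[ 0.  0. 58.] [ 11.9 -19.2   0.5] radius 554.0
[169.  224.1] [  78   92 3524] [100.8  58.6]
[199.6 193.6] [ 15  12 139] [8.6 6.8]
[252.5 198.2] [ 14  12 135] [-64.8  87.1]
```

View pics/h5.png

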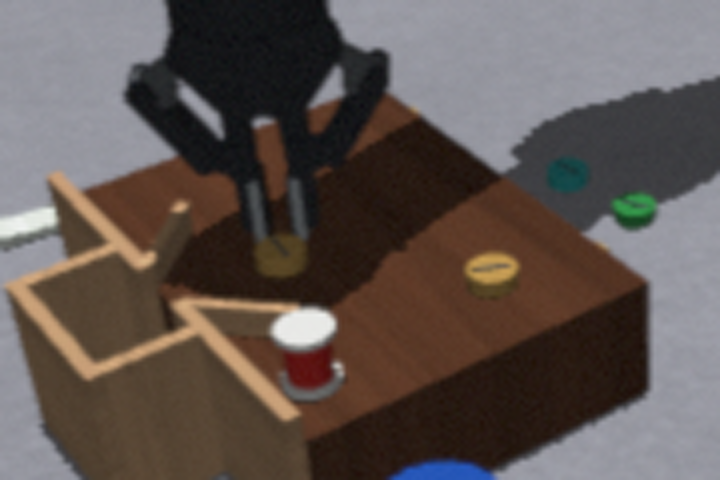

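The second cap sits in the cradle at the board axis (crop 280,252), about (6, 1) mm after allowing for the scene camera's bias. Next I'll back off 6 mm and swing the fingers round behind it to face the gate.

Request:
drive_tool --pt "0 0 0 -4 -1 0.5 12" --pt "0 0 7 -4 -4 0.5 12" --pt "0 0 14 -3.6 -8 0.5 12" --pt "0 0 21 -2.5 -11.5 0.5 12" --pt "0 0 28 -1 -15 0.5 12" --pt "0 0 35 1 -18 0.5 12" --pt "0 0 42 3 -20.5 0.5 12" --pt "0 0 49 5.5 -23 0.5 12" --pt "0 0 56 8.5 -25 0.5 12" --pt "0 0 58 9 -25.2 0.5 12" --pt "0 0 58 9 -25.2 0.5 12" --pt "0 0 58 9 -25.2 0.5 12"

```text
clock: 9.75
tool_pos: [0.5315, -0.1298, 0.084]
ee_rot: [180.0, 0.0, -16.3]
ft_force: [-0.6, -1.2, 0.4]
opening: 0.0124
```

Run:
```python
from plan import *
from plant import *
from h import *
where();plan([(6,0,0,0,73),(50,0,0,0,73),(75,0,0,0,73)])
a=grab_frame("scene")
for c in caps(a,.08,(15,60,40)):
    l=B.T@(c[2][:2]*1000-O)
    if abs(l).max()<130:print(c[0],c[1],l.round(1))
```

```text
t 9.75 tcp board [-22.8  -0.4] tip z 73.0 head 0.1 F [-0.6 -1.2  0.4] open 12.4 j [ 14.  30.  -5. 112.   4.  38. -99.]
[0.  0.  0.1] [ 6.8 -0.4  0. ] radius 554.0
[0.  0.  0.1] [50.8 -0.3  0. ] radius 598.0
[0.  0.  0.1] [75.8 -0.2  0. ] radius 623.0
[169.  224.2] [  79   93 3493] [100.8  58.8]
[199.6 193.4] [ 14  12 142] [8.3 6.3]
[252.6 198.2] [ 14  12 135] [-65.1  87.1]
```

Request:
drive_tool --pt "0 0 0 3 -0.5 0 12" --pt "0 0 0 7 -0.5 0 12" --pt "0 0 0 11 -0.5 0 12" --pt "0 0 0 16 -0.5 0 12" --pt "0 0 0 21 -0.5 0 12" --pt "0 0 0 26 -0.5 0 12" --pt "0 0 0 31 -0.5 0 12" --pt "0 0 0 36 -0.5 0 12" --pt "0 0 0 40 -0.5 0 12" --pt "0 0 0 44 -0.5 0 12" --pt "0 0 0 48 -0.5 0 12" --pt "0 0 0 52 -0.5 0 12"

```text
clock: 10.8
tool_pos: [0.5821, -0.1439, 0.084]
ee_rot: [180.0, 0.0, -16.3]
ft_force: [-0.2, -0.3, 0.4]
opening: 0.0121
```

Request:
drive_tool --pt "0 0 0 4 0 0 12" --pt "0 0 0 8 0 0 12" --pt "0 0 0 12 0 0 12" --pt "0 0 0 16 0 0 12" --pt "0 0 0 19 0 0 12" --pt "0 0 0 21 0 0 12" --pt "0 0 0 23 0 0 12" --pt "0 0 0 23 0 0 12" --pt "0 0 0 23 0 0 12"

```text
clock: 11.55
tool_pos: [0.6038, -0.1503, 0.084]
ee_rot: [180.0, 0.0, -16.3]
ft_force: [-0.1, -0.1, 0.2]
opening: 0.0118
```

Request:
drive_tool --pt "0 0 0 -5 0 0 12" --pt "0 0 0 -20 0 0 12" --pt "0 0 0 -45 0 -15 12" --pt "0 0 0 -70 0 -40 12" --pt "0 0 0 -95 0 -40 12" --pt "0 0 0 -95 0 -40 12" --pt "0 0 0 -95 0 -40 12"

```text
clock: 12.13
tool_pos: [0.5117, -0.1233, 0.1246]
ee_rot: [180.0, -0.0, -16.3]
ft_force: [0.1, 0.2, 0.5]
opening: 0.0117
```

Run:
```python
from plan import *
from plant import *
from h import *
where();plan([(-67.9,81.8,14,-48,110),(-67.9,81.8,14,-48,73)])
t=grab_frame("top");P=cloud(t)
for c in caps(t):
    if c[0][1]>110 and 300<c[0][0]<460:
        u,v=c[0].round().astype(int);print(c[0],c[1],"z",P[v,u,2],"board",(B.T@(c[2][:2]*1000-O)).round(1))
a=grab_frame("scene")
A=cv2.resize(a["pixels"][130:270,110:310,::-1],None,fx=3,fy=3)
T=cv2.resize(t["pixels"][100:240,320:460,::-1],None,fx=3,fy=3)
o=np.hstack([A,T]);cv2.imwrite("pics/h6.png",cv2.resize(o,(800,int(800*o.shape[0]/o.shape[1]))))
```

```text
t 12.13 tcp board [-43.7   0.2] tip z 113.6 head 0.0 F [0.1 0.2 0.5] open 11.7 j [ 14.  24.  -5. 114.   3.  42. -99.]
[-0. -0. 48.] [ -48.2 -108.4    3.6] radius 496.0
[-0. -0. 48.] [ -48.3 -108.4   40.6] radius 496.0
[384.9 143.2] [ 7 10 54] z 0.013040201019544 board [70.4  9.2]
[331.5 199.4] [ 14  14 154] z 0.07760010563699891 board [-68.9  79.7]
```

View pics/h6.png

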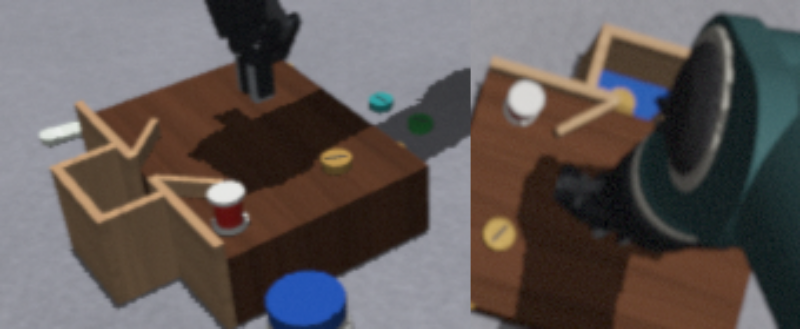

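The second cap is off the board, but the arm hides part of the slot from the top camera. I'll hover by the third cap and check the slot before pushing.

Request:
drive_tool --pt "0 0 7 -8 -18 0 12" --pt "0 0 14 -16 -36 0 12" --pt "0 0 21 -24 -54 0 12" --pt "0 0 28 -32 -72 3 12" --pt "0 0 35 -40 -90 3 12" --pt "0 0 42 -48 -108 3 12" --pt "0 0 48 -48 -108 3 12" --pt "0 0 48 -48 -108 3 12" --pt "0 0 48 -48 -108 3 12" --pt "0 0 48 -48 -108 3 12"

```text
clock: 13.07
tool_pos: [0.4975, -0.0071, 0.1208]
ee_rot: [180.0, -0.0, -64.2]
ft_force: [0.2, 0.3, 0.6]
opening: 0.0122
```

Run:
```python
from plan import *
from plant import *
from h import *
where();plan([(-67.9,81.8,14,-48,73),(-67.9,81.8,0,-48,73),(5,0.5,0,-48,73)])
t=grab_frame("top");P=cloud(t)
for c in caps(t,.015):
    if c[0][1]>110 and 300<c[0][0]<460:
        u,v=c[0].round().astype(int);print(c[0],c[1],"z",P[v,u,2],"board",(B.T@(c[2][:2]*1000-O)).round(1))
a=grab_frame("scene")
A=cv2.resize(a["pixels"][130:270,110:310,::-1],None,fx=3,fy=3)
T=cv2.resize(t["pixels"][100:240,320:460,::-1],None,fx=3,fy=3)
o=np.hstack([A,T]);cv2.imwrite("pics/h7.png",cv2.resize(o,(800,int(800*o.shape[0]/o.shape[1]))))
```

```text
t 13.07 tcp board [-90.  107.7] tip z 109.8 head -47.9 F [0.2 0.3 0.6] open 12.2 j [  -7.   22.    4.  119.   -3.   39. -155.]
[ 0.  -0.   0.1] [-1.9  0.9 36.8] radius 496.0
[ 0.  -0.   0.1] [12.1  0.9 36.8] radius 502.0
[ 0.  -0.   0.1] [121.3   1.4  36.8] radius 561.0
```

View pics/h7.png

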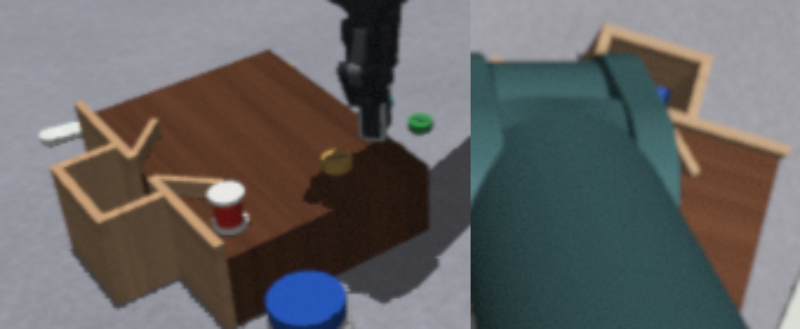

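The arm hides the slot from this side too. I'll bring the third cap to the board axis, then move the arm aside and check the slot before sending it through.

Request:
drive_tool --pt "0 0 0 -2 1 18 12" --pt "0 0 0 -2 1 34 12" --pt "0 0 0 -2 1 37 12" --pt "0 0 0 -2 1 37 12" --pt "0 0 0 3 1 37 12" --pt "0 0 0 8 1 37 12" --pt "0 0 0 13 1 37 12" --pt "0 0 0 19 1 37 12" --pt "0 0 0 25 1 37 12" --pt "0 0 0 31 1 37 12" --pt "0 0 0 37 1 37 12" --pt "0 0 0 43 1 37 12"

```text
clock: 14.17
tool_pos: [0.5151, -0.0463, 0.0841]
ee_rot: [-180.0, -0.0, -64.4]
ft_force: [-0.5, 0.7, 0.5]
opening: 0.0122
```

Request:
drive_tool --pt "0 0 0 6 0 0 12" --pt "0 0 0 12 0 0 12" --pt "0 0 0 18 0 0 12" --pt "0 0 0 24 0 0 12" --pt "0 0 0 30 0 0 12" --pt "0 0 0 36 0 0 12" --pt "0 0 0 42 0 0 12" --pt "0 0 0 48 0 0 12" --pt "0 0 0 54 0 0 12" --pt "0 0 0 60 0 0 12" --pt "0 0 0 65 0 0 12" --pt "0 0 0 69 0 0 12"

```text
clock: 15.17
tool_pos: [0.5449, -0.1086, 0.084]
ee_rot: [180.0, -0.0, -64.4]
ft_force: [0.3, -0.1, -0.3]
opening: 0.012
```

Request:
drive_tool --pt "0 0 0 3 0 0 12" --pt "0 0 0 6 0 0 12" --pt "0 0 0 8 0 0 12" --pt "0 0 0 9 0 0 12" --pt "0 0 0 9 0 0 12" --pt "0 0 0 9 0 0 12"

```text
clock: 15.67
tool_pos: [0.5485, -0.1159, 0.084]
ee_rot: [180.0, -0.0, -64.3]
ft_force: [0.3, 0.9, 0.8]
opening: 0.0116
```

Run:
```python
from plan import *
from plant import *
from h import *
where();plan([(5,0.5,8,-48,73),(5,.5,20,-48,110),(-60,-60,0,30,140)])
a=grab_frame("scene")
for c in caps(a,.08,(15,60,40)):
    l=B.T@(c[2][:2]*1000-O)
    if abs(l).max()<130:print(c[0],c[1],l.round(1))
```

```text
t 15.67 tcp board [-10.4  17.8] tip z 73.0 head -48.0 F [0.3 0.9 0.8] open 11.6 j [   5.   30.    5.  111.   -4.   39. -143.]
[ 0. -0.  0.] [-6.9  0.1 -0. ] radius 556.0
[ 0. -0.  0.] [-18.9   0.1 -37. ] radius 549.0
[  0.   0. -78.] [ 20.  110.4 -67. ] radius 492.0
[168.9 224.1] [  79   95 3528] [100.9  58.4]
[199.8 194.3] [ 11  11 100] [9.6 9.3]
```

Request:
drive_tool --pt "0 0 0 -5 0 0 12" --pt "0 0 0 -14 0 0 12" --pt "0 0 0 -25 0 -20 12" --pt "0 0 0 -30 0 -50 12" --pt "0 0 -7 -30 20 -60 12" --pt "0 0 -14 -25 40 -60 12" --pt "0 0 -21 -18 60 -60 12" --pt "0 0 -28 -10 80 -60 12" --pt "0 0 -35 0 100 -60 12" --pt "0 0 -42 10 105 -60 12" --pt "0 0 -48 10 105 -60 12" --pt "0 0 -48 10 105 -60 12"

```text
clock: 16.72
tool_pos: [0.4577, -0.1704, 0.1441]
ee_rot: [-180.0, -0.0, -16.3]
ft_force: [0.3, 0.4, 0.1]
opening: 0.0122
```

Run:
```python
from plan import *
from plant import *
from h import *
where();plan([(5,0.5,14,0,140),(5,.5,14,0,73),(5,.5,0,0,73),(75,0,0,0,73)])
t=grab_frame("top");P=cloud(t)
for z in(.08,.015):
  for c in caps(t,z):
    if c[0][1]>110 and 300<c[0][0]<460:
        u,v=c[0].round().astype(int);print(c[0],c[1],"z",P[v,u,2],"board",(B.T@(c[2][:2]*1000-O)).round(1))
cv2.imwrite("pics/h8.png",cv2.resize(t["pixels"][100:240,320:460,::-1],None,fx=4,fy=4,interpolation=2))
```

```text
t 16.72 tcp board [-82.2 -60.2] tip z 133.1 head 0.1 F [0.3 0.4 0.1] open 12.2 j [ 20.  19.  -4. 119.   2.  42. -92.]
[-0.  -0.   0.1] [ 51.3 -60.6  -6.8] radius 539.0
[-0.  -0.   0.1] [ 51.3 -60.5  60.2] radius 539.0
[-0.  -0.   0.1] [ 65.3 -60.5  60.2] radius 553.0
[-0.  -0.   0.1] [135.3 -59.9  60.2] radius 623.0
[384.8 143. ] [ 8  9 53] z 0.015288490845260051 board [70.6  9.6]
[380.3 176.2] [ 14  14 145] z 0.07917861763317985 board [3.4 0.7]
[384.8 143. ] [ 8  9 53] z 0.015288490845260051 board [94.7 -2.7]
[380.3 176.2] [ 14  14 145] z 0.07917861763317985 board [ 21.8 -12.4]
```

View pics/h8.png

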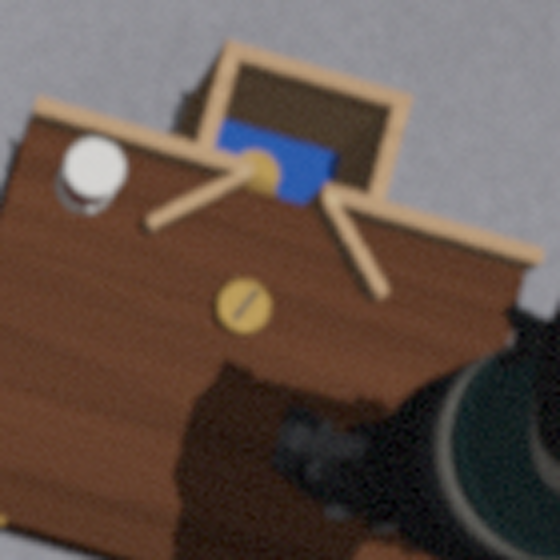

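The third cap is on the board axis at about (4, 2.7) mm (crop 243,305). One cap shows on the slot floor (262,170) with nothing in the gate. I'll look numerically for the second, which the panel may be hiding.

Run:
```python
from plan import *
from plant import *
from h import *
for n in("top","scene"):
    t=grab_frame(n);P=cloud(t)*1000;h=cv2.cvtColor(t["pixels"],cv2.COLOR_RGB2HSV)
    L=(P[...,:2]-O)@B
    m=(t["z_map"]>0)&(L[...,0]>68)&(L[...,0]<121)&(abs(L[...,1])<40)&(P[...,2]<68)
    print(n,m.sum(),"floor<9:",(m&(P[...,2]<9)).sum())
    k=m&(P[...,2]>9.5)&(P[...,2]<45)
    for v,u in np.argwhere(k)[::4]:print((u,v),L[v,u].round(0),P[v,u,2].round(0),h[v,u])
```

```text
top 470 floor<9: 263
(np.int64(377), np.int64(124)) [121.  28.] 38.0 [ 16  99 129]
(np.int64(382), np.int64(125)) [121.  18.] 41.0 [ 15 105  73]
(np.int64(383), np.int64(126)) [121.  15.] 37.0 [ 15 107  74]
(np.int64(387), np.int64(127)) [121.   6.] 39.0 [ 14 105  73]
(np.int64(384), np.int64(128)) [120.  10.] 30.0 [ 18 106  72]
(np.int64(380), np.int64(129)) [121.  16.] 18.0 [ 8 57 71]
(np.int64(385), np.int64(129)) [120.   7.] 27.0 [ 15 110  74]
(np.int64(390), np.int64(130)) [121.  -4.] 28.0 [ 14 108  73]
(np.int64(383), np.int64(131)) [121.   7.] 11.0 [120  74  93]
(np.int64(398), np.int64(131)) [121. -19.] 35.0 [ 15 101  76]
(np.int64(392), np.int64(132)) [121. -10.] 20.0 [ 16 103  72]
(np.int64(402), np.int64(132)) [121. -27.] 36.0 [ 14 101  76]
(np.int64(396), np.int64(133)) [121. -19.] 21.0 [ 15 101  71]
(np.int64(402), np.int64(133)) [121. -29.] 31.0 [ 15 101  76]
(np.int64(393), np.int64(134)) [120. -15.] 13.0 [120  76  94]
(np.int64(404), np.int64(134)) [121. -34.] 29.0 [ 16 102  75]
(np.int64(402), np.int64(135)) [120. -32.] 23.0 [ 14 104  71]
(np.int64(403), np.int64(136
[... 1312 characters left out ...]
37.0 [ 16 102  80]
(np.int64(156), np.int64(213)) [ 90. -38.] 43.0 [ 16 103  84]
(np.int64(165), np.int64(213)) [ 73. -34.] 38.0 [ 15 103  77]
(np.int64(154), np.int64(214)) [ 94. -37.] 43.0 [ 14 105  80]
(np.int64(167), np.int64(214)) [ 72. -25.] 40.0 [ 15 105  92]
(np.int64(149), np.int64(215)) [104. -40.] 44.0 [ 16 103 119]
(np.int64(155), np.int64(215)) [ 92. -40.] 38.0 [ 14 106  82]
(np.int64(161), np.int64(215)) [ 81. -38.] 34.0 [ 15 105  85]
(np.int64(167), np.int64(215)) [ 73. -26.] 37.0 [ 15 103 146]
(np.int64(161), np.int64(216)) [ 81. -39.] 31.0 [ 15 103  87]
(np.int64(158), np.int64(217)) [ 87. -39.] 31.0 [ 16 107  86]
(np.int64(156), np.int64(219)) [ 92. -40.] 28.0 [ 15 102 108]
```

The second cap is inside the slot, about 45 mm below the board top, resting on or against the first one (points at x 81–88, z 25–30 mm). The way is clear, so the third can go.

Request:
drive_tool --pt "0 0 0 0 -30 0 12" --pt "0 0 0 20 -62 0 12" --pt "0 0 0 49 -62 20 12" --pt "0 0 0 49 -62 48 12" --pt "0 0 0 49 -62 60 12" --pt "0 0 0 49 -62 60 12" --pt "0 0 0 49 -62 60 12" --pt "0 0 0 54 -62 60 12" --pt "0 0 0 59 -62 60 12" --pt "0 0 0 64 -62 60 12" --pt "0 0 0 69 -61.5 60 12" --pt "0 0 0 74 -61 60 12"

```text
clock: 17.87
tool_pos: [0.5469, -0.133, 0.0842]
ee_rot: [180.0, -0.0, -16.4]
ft_force: [-1.1, 0.5, 1.9]
opening: 0.0121
```

Request:
drive_tool --pt "0 0 0 5 0 0 12" --pt "0 0 0 10 0 0 12" --pt "0 0 0 15 0.5 0 12" --pt "0 0 0 20 0.5 0 12" --pt "0 0 0 25 1 0 12" --pt "0 0 0 30 1 0 12" --pt "0 0 0 35 1 0 12" --pt "0 0 0 40 1 0 12" --pt "0 0 0 45 1 0 12" --pt "0 0 0 50 1 0 12" --pt "0 0 0 54 1 0 12" --pt "0 0 0 58 1 0 12"

```text
clock: 18.87
tool_pos: [0.6022, -0.1501, 0.084]
ee_rot: [180.0, -0.0, -16.3]
ft_force: [0.1, 0.0, 0.6]
opening: 0.0119
```

Request:
drive_tool --pt "0 0 0 2 0 0 12" --pt "0 0 0 3 0 0 12" --pt "0 0 0 3 0 0 12" --pt "0 0 0 3 0 0 12" --pt "0 0 0 -5 0 0 12" --pt "0 0 0 -20 0 0 12" --pt "0 0 0 -45 0 -15 12" --pt "0 0 0 -75 15 -40 12" --pt "0 0 0 -105 40 -60 12" --pt "0 0 0 -115 75 -65 12" --pt "0 0 0 -115 100 -65 12" --pt "0 0 0 -115 100 -65 12"

```text
clock: 19.87
tool_pos: [0.4602, -0.219, 0.1502]
ee_rot: [179.8, -0.1, -16.8]
ft_force: [-0.9, -0.4, 0.5]
opening: 0.0118
```

Run:
```python
from plan import *
from plant import *
from h import *
where()
t=grab_frame("top");P=cloud(t)*1000;h=cv2.cvtColor(t["pixels"],cv2.COLOR_RGB2HSV)
for c in caps(t):
    if c[0][1]>110 and 300<c[0][0]<460: print(c[0],c[1],(B.T@(c[2][:2]*1000-O)).round(1))
L=(P[...,:2]-O)@B
m=(t["z_map"]>0)&(L[...,0]>60)&(L[...,0]<118)&(abs(L[...,1])<40)&(P[...,2]>9.5)&(P[...,2]<84)&(h[...,2]>100)&(abs(h[...,0].astype(int)-20)<5)
for v,u in np.argwhere(m)[::4]:print((int(u),int(v)),L[v,u].round(0),P[v,u,2].round(0))
a=grab_frame("scene")
A=cv2.resize(a["pixels"][130:270,110:310,::-1],None,fx=3,fy=3)
T=cv2.resize(t["pixels"][100:240,320:460,::-1],None,fx=3,fy=3)
o=np.hstack([A,T]);cv2.imwrite("pics/h9.png",cv2.resize(o,(800,int(800*o.shape[0]/o.shape[1]))))
```

```text
t 19.87 tcp board [ -66.1 -106.1] tip z 139.2 head -0.4 F [-0.9 -0.4  0.5] open 11.8 j [ 24.  21.  -3. 116.   2.  44. -87.]
[385.  143.5] [ 9 10 66] [69.7  8.9]
(378, 117) [116.  37.] 84.0
(384, 138) [104.   2.] 17.0
(384, 139) [103.   1.] 16.0
(383, 140) [99.  3.] 17.0
(387, 140) [103.  -6.] 13.0
(386, 141) [99. -4.] 16.0
(383, 142) [88.  5.] 35.0
(387, 142) [90. -3.] 36.0
(377, 143) [66. 25.] 81.0
(386, 143) [86. -0.] 42.0
(383, 144) [82.  5.] 41.0
(387, 144) [84. -3.] 42.0
(383, 145) [80.  5.] 41.0
(387, 145) [82. -3.] 42.0
(381, 146) [78.  7.] 38.0
(385, 146) [80. -1.] 38.0
(389, 146) [82. -8.] 39.0
(385, 147) [77. -1.] 40.0
(389, 147) [81. -9.] 37.0
(387, 148) [78. -6.] 36.0
(389, 149) [64. -3.] 72.0
(409, 151) [ 68. -40.] 84.0
```

View pics/h9.png

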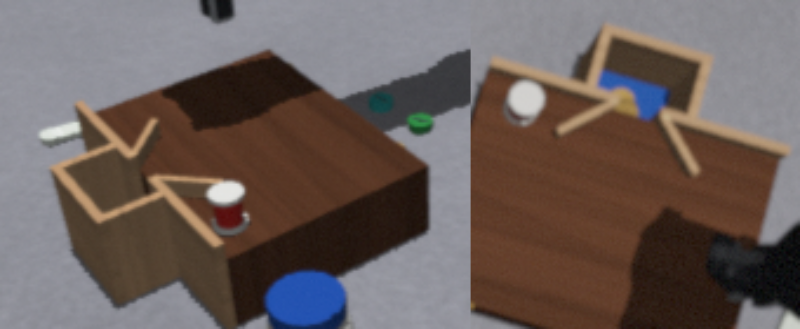

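The board is empty and the spool, jar and folder haven't moved. The caps are piled in the slot, the top one about 30 mm below the board top. I'll let a second pass and check that they lie still.

Request:
drive_tool --pt "0 0 0 0 0 -10 12" --pt "0 0 0 0 0 -20 12" --pt "0 0 0 0 0 -20 12" --pt "0 0 0 0 0 -20 12" --pt "0 0 0 0 0 -20 12" --pt "0 0 0 0 0 -20 12" --pt "0 0 0 0 0 -20 12" --pt "0 0 0 0 0 -20 12" --pt "0 0 0 0 0 -20 12" --pt "0 0 0 0 0 -20 12" --pt "0 0 0 0 0 -20 12" --pt "0 0 0 0 0 -20 12"

```text
clock: 20.97
tool_pos: [0.4632, -0.2136, 0.169]
ee_rot: [180.0, 0.0, -16.3]
ft_force: [0.4, -0.5, -0.6]
opening: 0.0118
```

Run:
```python
from plan import *
from plant import *
from h import *
where()
t=grab_frame("top");P=cloud(t)*1000
for c in caps(t):
    if c[0][1]>110 and 300<c[0][0]<460: print(c[0],c[1])
L=(P[...,:2]-O)@B
for u,v in((386,143),(385,145),(385,147),(386,141)):print((u,v),L[v,u].round(0),P[v,u,2].round(0))
hand_in()
```

```text
t 20.97 tcp board [ -64.7 -100.1] tip z 158.0 head 0.0 F [ 0.4 -0.5 -0.6] open 11.8 j [ 24.  19.  -4. 115.   2.  46. -87.]
[385.1 143.4] [ 9 10 64]
(386, 143) [85.  0.] 43.0
(385, 145) [82.  0.] 39.0
(385, 147) [78. -1.] 38.0
(386, 141) [101.  -4.] 13.0
the job is handed in; nothing more can be done
```

All three brass caps are in the slot. I pushed them through the gate one at a time, middle, then right, then left, cradling each between the nearly closed fingertips. The job was handed in at about 21 s, with the hand clear above the board.

- **Order:** The first cap lay flat on the slot floor, its top at about 15 mm, before the second went through. Before the third went, I measured the second inside the slot at 25–30 mm, with the gate clear.
- **Final state:** The board is empty, and the spool, jar and folder look unmoved. The visible caps read the same in two checks a second apart. The force readings stayed around 2 N or less.
- **Not ideal:** The caps ended up piled on or leaning against each other rather than side by side on the floor. The top one reaches about 40 mm above the bench, roughly 30 mm below the board top. The panel hides part of the slot from the cameras, so I only saw the lower caps in part.
- **Disagreement:** The two cameras placed the caps about 4 mm apart. I worked from the average, and every push stayed on line.

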